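Try two chair-leg ferrules on the leg gauge and sort them

ROBOT

A 6-joint arm with a two-finger parallel gripper is mounted at the origin on the work surface. World frame = base frame: x ahead of the robot, y to its left, z up, the work surface at z = 0. Lengths are in mm, angles in rad, forces in N, time in s.
With the tool pointing down it reaches from about 325 to 750 mm from the base axis. Payload 7.6 kg.
Tool frame: the origin (TCP) lies between the finger pads; the fingertips stand 22 mm ahead of it and the grasp point (between the pads) lies 3 mm ahead of it; z points along the fingers, y is the line along which they close (so a half turn about z gives the same grasp; the last joint's range is limited). The gripper opens to 85 mm and grips with 20 to 120 N. Pads are 22 mm wide; open, the fingers measure 114 mm over their backs; the gripper's body (76 mm by 85 mm) begins 54 mm behind the grasp point. The pads swing forward as they close: fully open they stand 13 mm farther back than shut.
Start: joints at [-1.189, 0.052, 1.401, -0, 1.689, -0.07], TCP at [229.233, -472.33, 253.323] pointing down, gripper open.
Joint ranges: [-2.9, 2.9], [-0.91, 2.17], [0.12, 2.37], [-1.06, 4.2], [0.26, 2.73], [-2.93, 2.93]. Speed limits (rad/s): [2.57, 2.57, 3.01, 3.14, 3.14, 3.14].

INTERFACE

Orientations are given as [roll, pitch, yaw] about the fixed x, y, z axes, in that order (R = Rz(yaw) Ry(pitch) Rx(roll)).
In Python, from cell import manip gives the robot as it stands.
- The arm moves only by the tool play_rows, never from a script. Its argument "plan" is a list that holds one entry, the list of rows, each a list of 4 numbers: the shift along the tool's x, y, z in cm, then the turn about the tool's z in degrees. In form: [[[x, y, z, spin], ...]]. A call has 1 to 5 rows; each row shifts and turns the commanded pose from where the row before left it, along the tool's axes as they then stand; what a row does not reach is not made up. A row lasts 1/12 s, in which the tool goes at most 41.7 mm and 7.16 degrees, less where a joint would pass 70% of its speed; a pose out of reach is approached as far as the arm can. A call with a gripper value outside its range is refused whole. "jaw" is the opening, from 0 (shut) to 1 (fully open), set as the call begins (left out, the last holds). The fingers move at their own pace and stop on an object; "squeeze" is the grip in N (left out, the last holds). Time passes only in rows, so rows that do not move let the fingers close. It gives the time, the measured TCP pose, the force, the opening and the grip force at its end, in the units of the state.
- manip.get_state(): the state, without advancing time (a new reading comes with each control period).
- manip.camera(name): name is "side" or "top" or "wrist"; returns the picture (420x560x3 uint8, blue, green, red); there is no depth.
- manip.camera_params(name): a dict with "intrinsics" (3x3 intrinsics, pixels), "cam_to_world" (4x4, takes a point from camera to world coordinates). Camera axes: x right, y down, z forward; pixel columns grow to the right and rows downward; lengths in mm; the calibration is good to about 2 mm. A picture is of the moment at which its call begins: read the wrist's pose just before it. camera_params takes no time and is no camera call; for the wrist camera it gives the pose at the moment of the call.
- manip.close_job(): hands the job in; it is judged then, once.
The state is a dict: "time": time; "qpos": joint angles; "joint_vel": joint speeds; "joint_torque": joint torques, N m; "ee_pos": TCP position; "tool_rot": TCP orientation; "wrist_force": force on the tool from outside, world axes, zero at the start; "ft_torque": the same for the moment, N m; "width": opening from 0.0 (shut) to 1.0 (fully open); "grasp_force": force on a finger pad.
Only numpy, scipy, OpenCV 4.12 (cv2) and the standard library are available. Lean on these libraries where they do the work, as an engineer would, in place of code of your own. Each camera call takes 0.05 s, during which the arm holds its last target. There are 200 camera calls.

TASK

Try both brass sleeves, one at a time, on the slanting wooden gauge peg: slide each down the peg until it stops, hold it there a moment and draw it off again. Stand the sleeve that goes fully home against the shoulder upright in the square wooden tray, and the one that stops short upright in the round steel tin, sorting the first before you try the second. Leave everything else where it is.

Things in the scene. Friction and masses are not known exactly. Their poses are not given: they have to be found in the camera images.
- sleeve_1: plain brass tube, 34 mm outside diameter, 45 mm high, 150 to 320 g, standing upright at the start. Origin: centre of its lower end, z up its axis. The two sleeves look the same from the side; one has a 24 mm bore, the other a 16 mm bore: trying them tells which. Sleeve one of two.
- sleeve_2: plain brass tube, 34 mm outside diameter, 45 mm high, 150 to 320 g, standing upright at the start. Origin: centre of its lower end, z up its axis. The two sleeves look the same from the side; one has a 24 mm bore, the other a 16 mm bore: trying them tells which. Sleeve two of two.
- pin: wooden gauge peg leaning 30 degrees from vertical, roughly to the robot. Origin: centre of the 36 mm wide shoulder at its foot, 75 mm above the table; z to its tip, y level. 20 mm thick up to z = 26 mm, tapering to 10 mm at 33, 10 mm up to 42, pointed tip at 50 mm. A 24 mm bore goes to the shoulder (z = 0, fully home); a 16 mm bore stops with its lower end at z = 27 to 32 mm.
- gauge: dark wooden block that carries the peg on a slanting round stub of 36 mm diameter; fixed to the table; 110 (x) x 80 (y) x 50 mm high. Origin on the table straight below the centre of the peg's shoulder, z up; the peg leans towards the block's -x; the block reaches from x = -33 to +77 mm.
- tray: square shallow wooden tray, 100 x 100 mm outside, 16 mm high, walls 4 mm, floor about 4 mm thick, fixed to the table; for the sleeve that goes fully home. Origin: centre of its underside, z up.
- tin: round shallow steel tin, 100 mm outside diameter, 16 mm high, wall 3 mm, floor 4 mm thick, fixed to the table; for the sleeve that stops short. Origin: centre of its underside, z up.
- cork_block: bystander: cork sanding block, 70 x 45 x 30 mm, loose; origin centre of underside.
- screwdriver: bystander: screwdriver with a black handle, about 200 mm long, lying; its own x axis runs from handle to tip.
- mug: bystander: ceramic mug, 80 mm wide, 90 mm high, loose; origin centre of underside.
- glue: bystander: white plastic glue bottle, 56 mm in diameter, 170 mm high, loose; origin centre of underside.
- jar: bystander: glass jar with a steel cap, 64 mm in diameter, 80 mm high, loose; origin centre of underside.
- pepper_mill: bystander: dark turned wooden pepper mill, 52 mm in diameter, 140 mm high, loose; origin centre of underside.
- straightedge: bystander: flat steel straightedge, 200 x 30 x 6 mm, lying; origin centre of underside, x along it.
Not all that is in view belongs to the job. What is shaped like the tin but purple or red is not meant.

How it is judged (in metres and radians):
On the way, in this order (a step that is already met when the one before it is completed fails the run):
1. one sleeve is on the gauge peg, in line with it: the wide one fully home (within 5 mm of the shoulder), or the narrow one stopped at the taper (lower end below 35 mm) (((x of sleeve_1 in the frame of pin between -0.004 and 0.004 m and y of sleeve_1 in the frame of pin between -0.004 and 0.004 m and z of sleeve_1 in the frame of pin below 0.035 m and angle between the z axis of sleeve_1 and the z axis of pin, either way round below 0.14 rad) or (x of sleeve_2 in the frame of pin between -0.004 and 0.004 m and y of sleeve_2 in the frame of pin between -0.004 and 0.004 m and z of sleeve_2 in the frame of pin below 0.005 m and angle between the z axis of sleeve_2 and the z axis of pin, either way round below 0.14 rad))), for 0.2 s.
2. that sleeve stands in its own container while the other is on the gauge peg in the same way ((((x of sleeve_2 in the frame of tray between -0.034 and 0.034 m and y of sleeve_2 in the frame of tray between -0.034 and 0.034 m and z of sleeve_2 in the frame of tray below 0.009 m and angle between sleeve_2's own z axis and vertical below 0.12 rad) and (x of sleeve_1 in the frame of pin between -0.004 and 0.004 m and y of sleeve_1 in the frame of pin between -0.004 and 0.004 m and z of sleeve_1 in the frame of pin below 0.035 m and angle between the z axis of sleeve_1 and the z axis of pin, either way round below 0.14 rad)) or ((horizontal distance between sleeve_1 and tin below 0.034 m and z of sleeve_1 in the frame of tin below 0.009 m and angle between sleeve_1's own z axis and vertical below 0.12 rad) and (x of sleeve_2 in the frame of pin between -0.004 and 0.004 m and y of sleeve_2 in the frame of pin between -0.004 and 0.004 m and z of sleeve_2 in the frame of pin below 0.005 m and angle between the z axis of sleeve_2 and the z axis of pin, either way round below 0.14 rad)))), for 0.2 s.
At the end, for the whole second after the job is handed in: the sleeve that goes fully home stands upright (within 0.12 rad) on the floor of the square tray and the other upright on the floor of the round tin (each within 34 mm of the container's centre), both at rest (horizontal distance between sleeve_1 and tin below 0.034 m and z of sleeve_1 in the frame of tin below 0.009 m and angle between each of sleeve_1, sleeve_2's own z axis and vertical below 0.12 rad and x of sleeve_2 in the frame of tray between -0.034 and 0.034 m and y of sleeve_2 in the frame of tray between -0.034 and 0.034 m and z of sleeve_2 in the frame of tray below 0.009 m and linear speed of each of sleeve_1, sleeve_2 below 0.02 m/s); the robot touches nothing.
It fails at once if a bystander (cork block, screwdriver, mug, glue bottle, jar, pepper mill or straightedge) is moved more than 40 mm (distance of any of cork_block, screwdriver, mug, glue, jar, pepper_mill, straightedge from where it was at the start of the episode above 0.04 m).
It also fails if it takes over 72 s, if anything falls off the work surface, if the arm or the gripper's body presses on something with over 40 N, if the wrist force passes 120 N, or if a joint passes its speed limit or range.

## Working session

There is one attempt and no reset: what is moved stays moved. The work goes in short steps, Python scripts to look and compute and a tool call to move; the robot and the scene stay as the last step left them, time stands still between calls to the robot, and variables do not carry over. Pictures are saved under pics/ and viewed, at most 10 in all, crops included, and the job is handed in when it is done.

Besides the shell and the picture viewer there is one more tool, called after "Request:" as name([rows], argument=value, ...), one row to a line, values as JSON. play_rows: Moves the arm, as the interface text tells. Its arguments: {"type":"object","properties":{"plan":{"type":"array"},"jaw":{"type":"number"},"squeeze":{"type":"number"}},"required":["plan"]}

```bash
ls; mkdir -p pics
python3 - <<'E'
from cell import manip
import cv2,json
s=manip.get_state();print({k:s[k] for k in('time','ee_pos','tool_rot','width')})
for n in('top','side'):
    im=manip.camera(n);cv2.imwrite(f'pics/{n}0.png',im);p=manip.camera_params(n);print(n,p)
E
```

```text
pics
{'time': 0.0, 'ee_pos': array([ 229.13052898, -472.07155333,  252.50238131]), 'tool_rot': array([-3.14008799e+00, -1.27027697e-04,  4.51773226e-01]), 'width': 1.0051451301604093}
top {'intrinsics': array([[396.39020461,   0.        , 278.22134041],
       [  0.        , 396.39020461, 212.69715263],
       [  0.        ,   0.        ,   1.        ]]), 'cam_to_world': array([[-6.80518710e-03, -9.83431769e-01,  1.81150892e-01,
         3.00222499e+02],
       [-9.99913183e-01,  8.73626835e-03,  9.86430437e-03,
         2.09793538e+01],
       [-1.12834531e-02, -1.81068037e-01, -9.83405842e-01,
         1.34673480e+03],
       [ 0.00000000e+00,  0.00000000e+00,  0.00000000e+00,
         1.00000000e+00]])}
side {'intrinsics': array([[421.55653377,   0.        , 283.04480369],
       [  0.        , 421.55653377, 210.65640936],
       [  0.        ,   0.        ,   1.        ]]), 'cam_to_world': array([[ 9.48512308e-01, -1.94768918e-01,  2.49778844e-01,
         1.58508471e+02],
       [-3.16127142e-01, -6.31170791e-01,  7.08298710e-01,
        -9.67319813e+02],
       [ 1.96985372e-02, -7.50791916e-01, -6.60245004e-01,
         1.00108142e+03],
       [ 0.00000000e+00,  0.00000000e+00,  0.00000000e+00,
         1.00000000e+00]])}
```

View pics/top0.png

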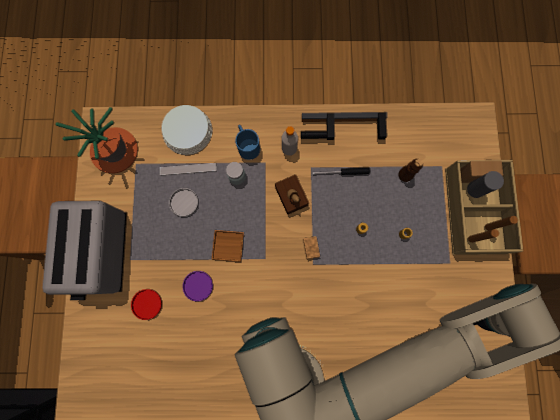

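View pics/side0.png

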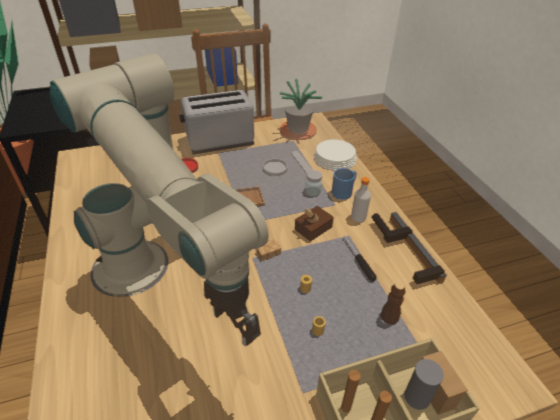

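Top view: two brass rings at (363,229) and (406,233) are the sleeves. The dark block with a peg at (292,197) is the gauge and the square wooden tray is at (229,246). Three things are tin-shaped: grey at (184,203), purple at (198,286) and red at (147,304). The grey one is the steel tin. I'll confirm with a crop.

```bash
cat > h.py <<'E'
import cv2,numpy as np
def ray(p,u,v):
    K,T=p['intrinsics'],p['cam_to_world'];d=T[:3,:3]@np.linalg.inv(K)@[u,v,1];return T[:3,3],d
def onz(p,u,v,z):
    o,d=ray(p,u,v);return (o+d*(z-o[2])/d[2])[:2]
def proj(p,X):
    T=p['cam_to_world'];c=T[:3,:3].T@(np.asarray(X,float)-T[:3,3]);q=p['intrinsics']@c;return q[:2]/q[2]
def two(p1,uv1,p2,uv2):
    o1,d1=ray(p1,*uv1);o2,d2=ray(p2,*uv2);d1/=np.linalg.norm(d1);d2/=np.linalg.norm(d2)
    s=np.linalg.lstsq(np.c_[d1,-d2],o2-o1,rcond=None)[0];a,b=o1+s[0]*d1,o2+s[1]*d2
    return (a+b)/2,np.linalg.norm(a-b)
E
python3 - <<'E'
from cell import manip
from h import *
a=cv2.imread('pics/top0.png');p=manip.camera_params('top')
A=cv2.resize(a[160:275,165:425],None,fx=3,fy=3,interpolation=cv2.INTER_CUBIC)
b=cv2.imread('pics/side0.png')
B=cv2.resize(b[195:345,225:355],None,fx=2,fy=2,interpolation=cv2.INTER_CUBIC)
C=cv2.resize(b[155:215,225:300],None,fx=3,fy=3,interpolation=cv2.INTER_CUBIC)
o=np.zeros((600,780,3),np.uint8);o[:345]=0;o[:345,:780]=A
C2=cv2.resize(b[200:245,285:345],None,fx=5,fy=5,interpolation=cv2.INTER_CUBIC);o[350:575,:300]=C2
C3=cv2.resize(b[270:340,290:340],None,fx=3.4,fy=3.4,interpolation=cv2.INTER_CUBIC);o[350:350+C3.shape[0],310:310+C3.shape[1]]=C3
cv2.imwrite('pics/crop1.png',o)
for n,u,v,z in(('s1',363,229,45),('s2',406,233,45),('tin',184,203,16),('tray',229,246,16),('shoulder',292,197,75)):print(n,onz(p,u,v,z))
hsv=cv2.cvtColor(a,cv2.COLOR_BGR2HSV)
m=cv2.inRange(hsv,(15,120,60),(32,255,255));m[:,:330]=0;m[:210]=0;m[250:]=0;m[:,430:]=0
for c in cv2.findContours(m,0,2)[0]:
    if cv2.contourArea(c)>15:print(cv2.minAreaRect(c),cv2.contourArea(c))
E
```

```text
s1 [ 482.71608849 -245.89599203]
s2 [ 468.2266861  -386.68401167]
tin [582.13714394 358.09957452]
tray [432.83008162 200.81155403]
shoulder [586.51551127 -11.88607481]
((406.25006103515625, 232.25003051757812), (10.60660171508789, 9.899494171142578), 45.0) 77.0
((361.5, 227.5), (9.0, 11.0), 90.0) 73.0
```

View pics/crop1.png

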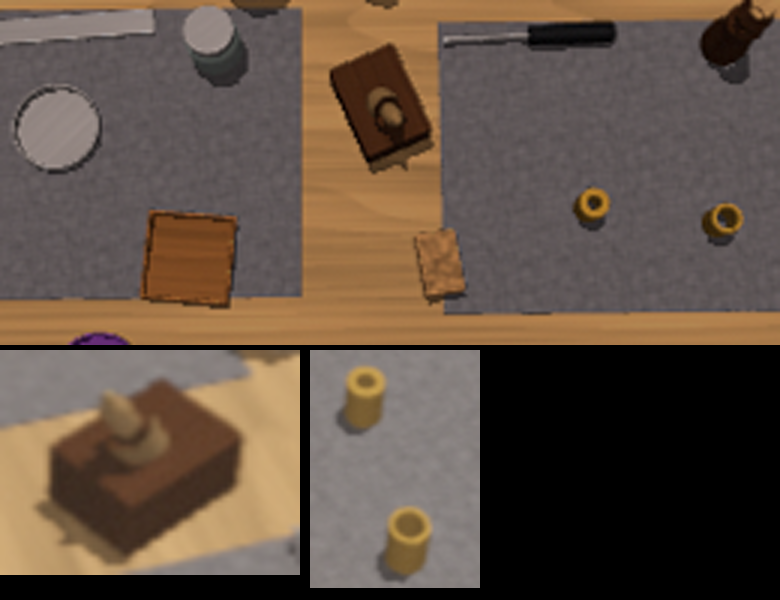

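The crop shows the grey tin and wooden tray clearly. Sleeve A at (363,229) has the smaller-looking bore and sleeve B at (406,233) the larger; the trial will decide. Next I need the wrist camera's mounting.

```bash
cat >> h.py <<'E'
from scipy.spatial.transform import Rotation as Ro
def tool(s):
    return Ro.from_euler('xyz',s['tool_rot']).as_matrix(),np.array(s['ee_pos'])
def shift(s,target):
    "cm along tool axes to bring TCP to target (mm)"
    R,t=tool(s);return R.T@(np.asarray(target)-t)/10
E
python3 - <<'E'
from cell import manip
from h import *
s=manip.get_state();R,t=tool(s);T=manip.camera_params('wrist')
np.set_printoptions(precision=3,suppress=True)
print(T['intrinsics'],R.T@T['cam_to_world'][:3,:3],R.T@(T['cam_to_world'][:3,3]-t),s['tool_rot'])
print(shift(s,[440,-330,252.5]))
E
```

```text
[[342.32    0.    271.282]
 [  0.    342.32  212.302]
 [  0.      0.      1.   ]] [[ 0.    -0.965 -0.261]
 [ 1.     0.     0.   ]
 [ 0.    -0.261  0.965]] [  65.03     0.478 -119.955] [-3.14  -0.     0.452]
[25.175 -3.579  0.013]
```

Request:
play_rows([
  [[3.8,-0.2,0,0],[3.8,-0.2,0,0],[3.8,-0.2,0,0],[3.8,-0.2,0,0],[3.8,-0.2,0,0]],
])

```text
time: 0.52
ee_pos: [397.0, -379.2, 252.9]
tool_rot: [-3.141, 0.0, 0.451]
wrist_force: [0.3, 0.0, -0.1]
width: 0.999
grasp_force: 0.0
```

Request:
play_rows([
  [[3.8,-0.2,0,0],[3.8,-0.2,0,0],[2.5,-0.2,0,0],[0,0,0,0],[0,0,0,0]],
])

```text
time: 0.93
ee_pos: [484.7, -330.0, 252.4]
tool_rot: [-3.14, 0.001, 0.454]
wrist_force: [-0.4, -1.1, 0.2]
width: 1.0
grasp_force: 0.0
```

```bash
cat > sl.py <<'E'
from cell import manip
from h import *
import sys
np.set_printoptions(precision=2,suppress=True)
s=manip.get_state();p=manip.camera_params('wrist');im=manip.camera('wrist');cv2.imwrite(f'pics/{sys.argv[1]}.png',im)
print(s['time'],s['ee_pos'],s['tool_rot'],s['wrist_force'],s['width'])
h=cv2.cvtColor(im,cv2.COLOR_BGR2HSV);m=cv2.inRange(h,(15,110,50),(32,255,255))
for X in([483,-246],[468,-387]):
    u,v=proj(p,[*X,45]);print('pred',u,v)
for c in cv2.findContours(cv2.morphologyEx(m,2,np.ones((3,3))),0,2)[0]:
    if cv2.contourArea(c)>300:print(cv2.boundingRect(c),cv2.contourArea(c))
E
python3 sl.py w1
```

```text
0.9333 [ 484.74 -329.96  252.44] [-3.14  0.    0.45] [-0.38 -1.06  0.21] 1.000125806554574
pred 190.4498596940455 152.05436194133574
pred 314.79654842162614 228.04361374965794
(462, 397, 37, 23) 510.0
(297, 337, 76, 41) 721.0
(318, 320, 68, 34) 321.0
(0, 267, 77, 43) 870.5
(301, 204, 35, 40) 1040.5
(0, 202, 116, 74) 2570.0
(0, 191, 119, 55) 517.0
(0, 178, 98, 49) 612.5
(177, 130, 40, 36) 1100.5
(0, 55, 46, 40) 773.0
(502, 33, 58, 52) 1109.0
(516, 0, 44, 24) 563.0
(33, 0, 39, 22) 396.0
(0, 0, 64, 65) 2567.5
```

View pics/w1.png

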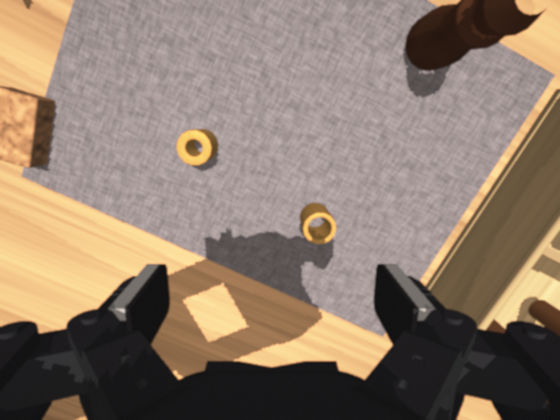

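Wrist view: the thick-walled ring at (195,147) has the smaller bore, and the thin ring at (318,225) the larger. Cork block is at the left edge and the pepper mill is top right. Moving on to look at the gauge.

Request:
play_rows([
  [[2.7,-2.7,0,0],[2.7,-2.7,0,0],[2.7,-2.7,0,0],[2.7,-2.7,0,0],[2.7,-2.7,0,0]],
])

```text
time: 1.4
ee_pos: [546.0, -150.2, 253.5]
tool_rot: [3.141, 0.0, 0.449]
wrist_force: [0.4, 0.2, 0.4]
width: 1.002
grasp_force: 0.0
```

Request:
play_rows([
  [[2.7,-2.7,0,0],[2.7,-2.7,0,0],[2.7,-2.7,0,0],[2.4,-2.5,0,0],[0,0,0,0]],
])

```text
time: 1.82
ee_pos: [595.2, -5.2, 253.0]
tool_rot: [-3.14, -0.001, 0.456]
wrist_force: [-0.4, -0.2, 0.1]
width: 1.002
grasp_force: 0.0
```

Request:
play_rows([
  [[0,0,0,0],[0,0,0,0]],
])

```text
time: 1.98
ee_pos: [594.4, -10.7, 253.3]
tool_rot: [3.141, 0.001, 0.45]
wrist_force: [-0.7, -0.1, -0.1]
width: 1.005
grasp_force: 0.0
```

```bash
python3 sl.py w2|head -1
python3 - <<'E'
import pickle
from cell import manip
from h import *
p=manip.camera_params('wrist');pickle.dump(p,open('w2.pkl','wb'))
E
```

```text
1.9833 [594.39 -10.67 253.26] [3.14 0.   0.45] [-0.65 -0.14 -0.1 ] 1.0053512844212564
```

View pics/w2.png

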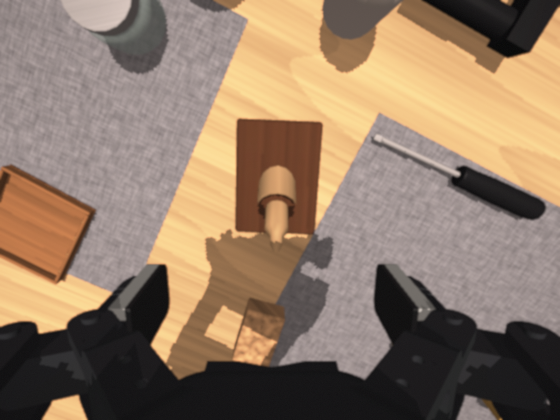

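Run:
```python
import pickle
from h import *
np.set_printoptions(precision=2,suppress=True)
p=pickle.load(open('w2.pkl','rb'));a=cv2.imread('pics/w2.png');h=cv2.cvtColor(a,cv2.COLOR_BGR2HSV)
print('tip118',onz(p,276,241,118.3))
for u,v in((238,119),(322,122),(314,235),(236,233)):print(u,v,onz(p,u,v,50))
for n,(u,v) in dict(c1=(277,205),).items():print(n,onz(p,u,v,75))
print(h[[140,150,180,220],[250,300,300,245]],h[[190,222,230,180],[277,277,277,277]])
m=cv2.inRange(h,(0,100,20),(12,255,110));m[:110]=0;m[245:]=0;m[:,:225]=0;m[:,330:]=0
c=max(cv2.findContours(m,0,2)[0],key=cv2.contourArea);print(cv2.minAreaRect(c),cv2.approxPolyDP(c,4,True).reshape(-1,2).tolist())
o=cv2.resize(a[105:260,215:345],None,fx=3.8,fy=3.8,interpolation=cv2.INTER_CUBIC);cv2.imwrite('pics/crop2.png',o)
p0=dict(p)
```

```text
tip118 [571.5  -26.84]
238 119 [640.5   44.25]
322 122 [671.45 -25.91]
314 235 [571.78 -69.87]
236 233 [539.92   0.98]
c1 [588.82 -20.07]
[[ 10 153 113]
 [ 10 153 112]
 [  9 154 111]
 [ 10 154 109]] [[ 14 123 218]
 [ 15 121 222]
 [ 16 116 237]
 [ 14 123 220]]
((269.2469482421875, 176.07278442382812), (67.02517700195312, 110.69561004638672), 2.385944128036499) [[239, 120], [237, 229], [264, 231], [265, 204], [276, 196], [288, 204], [288, 231], [298, 232], [299, 199], [296, 205], [281, 195], [256, 203], [257, 230], [253, 213], [248, 223], [245, 122], [264, 123], [260, 174], [271, 163], [269, 124], [286, 124], [288, 167], [289, 125], [295, 124], [292, 171], [297, 181], [298, 125], [305, 123]]
```

View pics/crop2.png

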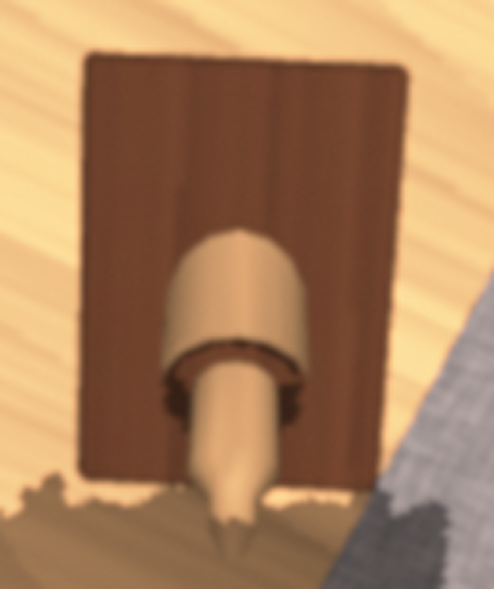

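Tip is at crop (235,560), i.e. (276.8,252.4). The block's corners fit the given size (about 109 × 77 mm with rounded corners), so I get gauge origin ≈ (586,-21) and yaw ≈ 0.414. I'll check that and the sleeve positions.

```bash
cat >> h.py <<'E'
PSI=0.414;P=np.array([585.8,-21.5,75]);AX=np.array([-.5*np.cos(PSI),-.5*np.sin(PSI),3**.5/2])
E
python3 - <<'E'
import pickle
from cell import manip
from h import *
np.set_printoptions(precision=2,suppress=True)
p=pickle.load(open('w2.pkl','rb'))
print('tip',onz(p,276.8,252.4,118.3),'pred',P+50*AX,'pred px',proj(p,P+50*AX),proj(p,P))
s=manip.get_state();R,t=tool(s)
T=p['cam_to_world'];Rt=R.T@T[:3,:3];ct=R.T@(T[:3,3]-t)
R1=Ro.from_euler('xyz',[np.pi,0,.4518]).as_matrix();T1=np.eye(4);T1[:3,:3]=R1@Rt;T1[:3,3]=R1@ct+[484.74,-329.96,252.6]
p1=dict(intrinsics=p['intrinsics'],cam_to_world=T1)
a=cv2.imread('pics/w1.png');h=cv2.cvtColor(a,cv2.COLOR_BGR2HSV)
m=cv2.inRange(h,(15,110,140),(32,255,255))
for x,y in((177,128),(297,200)):
    q=np.zeros_like(m);q[y-4:y+50,x-4:x+46]=m[y-4:y+50,x-4:x+46]
    c=max(cv2.findContours(q,0,2)[0],key=cv2.contourArea);(u,v),r=cv2.minEnclosingCircle(c)
    print((u,v),r,'mm',r/342.3*331,onz(p1,u,v,45))
psiR=Ro.from_euler('xyz',[np.pi,0,PSI]).as_matrix()
print('after spin, to wide', psiR.T@(np.array([*onz(p1,318,226,45),253])-t)/10)
E
```

```text
tip [563.12 -31.64] pred [562.91 -31.56 118.3 ] pred px [276.59 252.58] [276.96 208.6 ]
(195.5223846435547, 146.10447692871094) 19.212974548339844 mm 18.578716259130843 [ 490.7  -248.33]
(319.0, 223.18055725097656) 20.097204208374023 mm 19.433755749260303 [ 474.47 -388.58]
after spin, to wide [-26.46  29.66   0.04]
```

Request:
play_rows([
  [[0,0,0,2.2],[-2.5,2.8,0,0],[-2.5,2.8,0,0],[-2.5,2.8,0,0],[-2.5,2.8,0,0]],
])

```text
time: 2.45
ee_pos: [546.6, -155.0, 253.5]
tool_rot: [3.141, -0.0, 0.411]
wrist_force: [0.7, -0.6, -0.4]
width: 1.0
grasp_force: 0.0
```

Request:
play_rows([
  [[-2.5,2.8,0,0],[-2.5,2.8,0,0],[-2.5,2.8,0,0],[-2.5,2.8,0,0],[-2.5,2.8,0,0]],
])

```text
time: 2.87
ee_pos: [487.6, -333.6, 253.7]
tool_rot: [3.141, -0.0, 0.41]
wrist_force: [1.0, 0.3, 0.4]
width: 1.0
grasp_force: 0.0
```

Request:
play_rows([
  [[-1.5,1.7,3,0],[0,0,4,0],[0,0,4,0],[0,0,1,0],[0,0,0,0]],
])

```text
time: 3.28
ee_pos: [480.5, -351.9, 129.7]
tool_rot: [-3.135, 0.003, 0.411]
wrist_force: [-0.4, -0.0, 1.2]
width: 0.996
grasp_force: 0.0
```

Request:
play_rows([
  [[0,0,0,0],[0,0,0,0]],
])

```text
time: 3.45
ee_pos: [484.0, -353.1, 137.0]
tool_rot: [3.137, -0.002, 0.413]
wrist_force: [-0.3, 0.4, -0.1]
width: 1.001
grasp_force: 0.0
```

```bash
cat > rim.py <<'E'
import sys
from cell import manip
from h import *
np.set_printoptions(precision=2,suppress=True)
s=manip.get_state();p=manip.camera_params('wrist');a=manip.camera('wrist');cv2.imwrite(f'pics/{sys.argv[1]}.png',a)
h=cv2.cvtColor(a,cv2.COLOR_BGR2HSV)
g=eval(sys.argv[2]);u0,v0=map(int,proj(p,[*g,45]));print(s['time'],s['ee_pos'],s['tool_rot'],'guess',u0,v0)
m=cv2.inRange(h,(15,110,140),(32,255,255));q=np.zeros_like(m);q[max(v0-60,0):v0+60,u0-60:u0+60]=m[max(v0-60,0):v0+60,u0-60:u0+60]
q=cv2.morphologyEx(q,2,np.ones((3,3)))
for i,c in zip(*[range(9),cv2.findContours(q,1,2)[0]]):
    if cv2.contourArea(c)>200:
        (u,v),r=cv2.minEnclosingCircle(c);e=cv2.fitEllipse(c);X=onz(p,u,v,45);print((u,v),r,e,X,onz(p,*e[0],45),'shift',shift(s,[*X,35]))
E
python3 rim.py w3 '[472.5,-387.5]'
```

```text
3.45 [ 484.05 -353.13  136.97] [ 3.14 -0.    0.41] guess 310 259
(313.5, 264.5) 19.039531707763672 ((313.2429504394531, 264.1767883300781), (33.2670783996582, 36.8239631652832), 82.93724060058594) [ 469.89 -391.29] [ 470.03 -391.03] shift [-2.85  2.88 10.2 ]
(310.06341552734375, 254.48129272460938) 31.80031967163086 ((312.37164306640625, 256.83349609375), (45.25822067260742, 63.72786331176758), 170.6126251220703) [ 475.46 -386.11] [ 474.56 -388.23] shift [-2.14  2.62 10.2 ]
```

Request:
play_rows([
  [[-2.7,2.85,0,0],[0,0,2,0],[0,0,0,0],[0,0,0,0]],
])

```text
time: 3.83
ee_pos: [469.9, -388.8, 114.1]
tool_rot: [-3.141, -0.0, 0.413]
wrist_force: [-0.3, 0.6, 0.7]
width: 1.001
grasp_force: 0.0
```

```bash
python3 rim.py w4 '[471,-390.5]'; python3 -c "
import cv2
a=cv2.imread('pics/w4.png');cv2.imwrite('pics/w4c.png',a[150:420,130:430])"
```

```text
3.8333 [ 469.9  -388.77  114.11] [-3.14 -0.    0.41] guess 273 234
(274.1228332519531, 235.64186096191406) 20.26063346862793 ((274.35595703125, 234.3228302001953), (36.36851501464844, 38.24757385253906), 153.38282775878906) [ 470.63 -390.84] [ 471.42 -390.64] shift [-0.02  0.22  7.91]
(273.5, 228.3656768798828) 33.81604766845703 ((274.13909912109375, 230.0946044921875), (53.975643157958984, 67.25481414794922), 178.97213745117188) [ 474.55 -388.71] [ 473.74 -389.48] shift [0.43 0.18 7.91]
```

View pics/w4c.png

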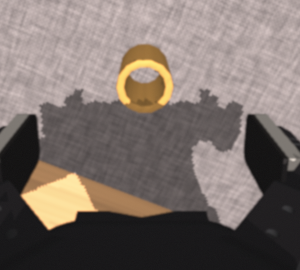

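The rim is centred at about (275,235), between the open fingers. I'll go down and grip.

Request:
play_rows([
  [[0,0.2,3.5,0],[0,0,3.0,0],[0,0,1.4,0],[0,0,0,0],[0,0,0,0]],
])

```text
time: 4.3
ee_pos: [471.1, -390.6, 35.4]
tool_rot: [3.141, -0.0, 0.414]
wrist_force: [-0.5, 0.5, -0.2]
width: 1.0
grasp_force: 0.0
```

Request:
play_rows([
  [[0,0,0,0],[0,0,0,0],[0,0,0,0],[0,0,0,0],[0,0,0,0]],
], jaw=0.25, squeeze=30)

```text
time: 4.72
ee_pos: [471.0, -391.2, 35.7]
tool_rot: [3.14, -0.001, 0.413]
wrist_force: [-0.5, 2.3, 4.4]
width: 0.393
grasp_force: 29.6
```

Request:
play_rows([
  [[0,0,0,0],[0,0,0,0],[0,0,0,0],[0,0,0,0],[0,0,0,0]],
])

```text
time: 5.13
ee_pos: [471.0, -391.2, 35.6]
tool_rot: [3.14, -0.001, 0.413]
wrist_force: [-0.7, 1.8, 6.0]
width: 0.393
grasp_force: 29.7
```

Grip is good: opening 33.4 mm, matching the 34 mm diameter. I'll lift and go above the peg tip.

Request:
play_rows([
  [[0,0,-3,0],[0,0,-3,0],[0,0,-3,0],[2.3,-2.9,-0.5,0],[2.3,-2.9,-0.5,0]],
])

```text
time: 5.55
ee_pos: [489.6, -320.2, 136.4]
tool_rot: [3.138, -0.002, 0.41]
wrist_force: [0.2, 0.7, -2.8]
width: 0.393
grasp_force: 30.7
```

Request:
play_rows([
  [[2.3,-2.9,-0.5,0],[2.3,-2.9,-0.5,0],[2.3,-2.9,-0.5,0],[2.3,-2.9,-0.5,0],[2.3,-2.9,-0.5,0]],
])

```text
time: 5.97
ee_pos: [536.3, -138.4, 159.2]
tool_rot: [-3.141, 0.0, 0.413]
wrist_force: [-1.1, 0.6, -2.2]
width: 0.394
grasp_force: 30.7
```

Request:
play_rows([
  [[2.3,-2.9,-0.5,0],[2.3,-2.9,-0.5,0],[2.3,-2.9,-0.5,0],[0.4,0,0,0],[0,0,0,0]],
])

```text
time: 6.38
ee_pos: [568.8, -29.5, 174.1]
tool_rot: [3.141, 0.0, 0.417]
wrist_force: [0.6, -0.9, -1.8]
width: 0.393
grasp_force: 30.7
```

Request:
play_rows([
  [[0,0,0,0],[0,0,0,0]],
])

```text
time: 6.55
ee_pos: [567.9, -32.5, 173.7]
tool_rot: [-3.141, 0.001, 0.412]
wrist_force: [-0.5, -0.5, -2.3]
width: 0.396
grasp_force: 30.8
```

```bash
cat > g.py <<'E'
from cell import manip
from h import *
import sys
np.set_printoptions(precision=2,suppress=True)
s=manip.get_state();R,t=tool(s);c,n=np.cos(PSI),np.sin(PSI);d=t-P
print('t',s['time'],'u,v,z',d[0]*c+d[1]*n,d[0]*n-d[1]*c,t[2],'yaw',s['tool_rot'][2],'F u,v,z',s['wrist_force'][:2]@[c,n],s['wrist_force'][:2]@[n,-c],s['wrist_force'][2],s['width'])
E
python3 g.py
```

```text
t 6.55 u,v,z -20.82813967785633 2.8146068297516686 173.65214520641416 yaw 0.4119896118765318 F u,v,z -0.6213719149730863 0.23362018994123213 -2.2811400347954622 0.3959223010908756
```

Request:
play_rows([
  [[0.2,-0.3,0,0],[0,0,1,0],[0,0,1,0],[0,0,0,0],[0,0,0,0]],
], squeeze=25)

```text
time: 6.97
ee_pos: [568.2, -27.9, 152.7]
tool_rot: [-3.14, 0.003, 0.413]
wrist_force: [0.5, -0.3, -1.0]
width: 0.395
grasp_force: 30.7
```

Request:
play_rows([
  [[0,0,0.6,0],[0,0,0.6,0],[0,0,0,0],[0,0,0,0]],
])

```text
time: 7.3
ee_pos: [568.7, -27.7, 141.7]
tool_rot: [-3.141, 0.001, 0.413]
wrist_force: [-0.8, -0.8, -2.2]
width: 0.387
grasp_force: 30.7
```

```bash
python3 g.py
```

```text
t 7.3 u,v,z -18.111810677304554 -1.2129589882137237 141.7333520713083 yaw 0.41340361881334253 F u,v,z -1.1026092758445776 0.4437208634678324 -2.231651167952267 0.3871523462087986
```

Request:
play_rows([
  [[-0.4,0.1,0.2,0],[-0.4,0,0.2,0],[-0.4,0,0.2,0],[0,0,0,0]],
], squeeze=20)

```text
time: 7.63
ee_pos: [559.7, -32.7, 138.4]
tool_rot: [3.14, -0.007, 0.414]
wrist_force: [3.4, 5.2, 1.8]
width: 0.394
grasp_force: 23.5
```

Request:
play_rows([
  [[-0.3,0,0.1,0],[-0.3,0,0.1,0],[0,0,0,0]],
])

```text
time: 7.88
ee_pos: [554.1, -34.9, 135.8]
tool_rot: [3.141, -0.006, 0.414]
wrist_force: [5.8, 6.2, 1.2]
width: 0.387
grasp_force: 19.8
```

```bash
python3 g.py
python3 - <<'E'
from cell import manip
import cv2
a=manip.camera('side');cv2.imwrite('pics/s1.png',cv2.resize(a[150:270,240:400],None,fx=4,fy=4,interpolation=cv2.INTER_CUBIC))
E
```

```text
t 7.8833 u,v,z -34.38024714767953 -0.5193416918670248 135.8277415836873 yaw 0.414313065108731 F u,v,z 7.833525147543198 -3.296373044248955 1.1926334182657679 0.38745371499303455
```

View pics/s1.png

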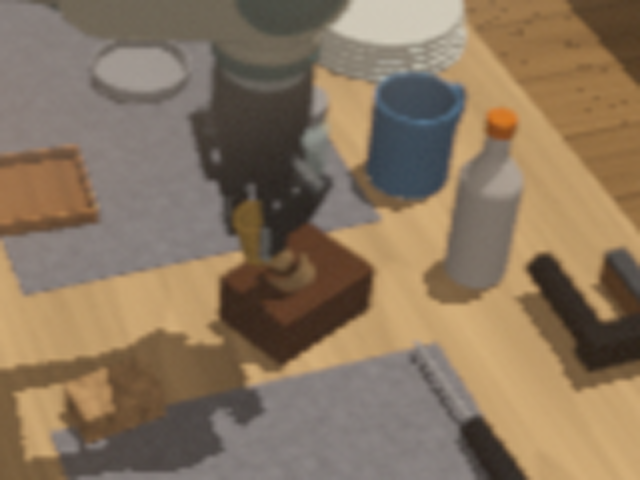

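Crop of side view: the sleeve at (250,230) sits over the peg and is already tilting, with about 8 N sideways. I'll overshoot a little, then go down along the peg axis.

Request:
play_rows([
  [[-0.4,0,0.1,0],[0.1,0,0.43,0],[0.25,0,0.43,0],[0.25,0,0.43,0],[0,0,0,0]],
])

```text
time: 8.35
ee_pos: [556.1, -34.2, 121.4]
tool_rot: [3.141, -0.005, 0.414]
wrist_force: [6.2, 5.1, -1.2]
width: 0.377
grasp_force: 20.2
```

```bash
python3 g.py
```

```text
t 8.35 u,v,z -32.29600126156152 -0.2964125534473485 121.41197678360368 yaw 0.4139813436855968 F u,v,z 7.752671140093104 -2.2005902558747175 -1.213391707887446 0.3774921802888155
```

Request:
play_rows([
  [[0.3,0,0.1,0],[0.35,0,0.35,0],[0.25,0,0.43,0],[0.25,0,0.3,0],[0,0,0,0]],
])

```text
time: 8.77
ee_pos: [565.4, -30.1, 107.6]
tool_rot: [-3.141, 0.0, 0.414]
wrist_force: [1.3, 2.3, -2.5]
width: 0.377
grasp_force: 20.1
```

```bash
python3 g.py
```

```text
t 8.7667 u,v,z -22.153960197908642 -0.34254969763364507 107.58911107514345 yaw 0.4135816848091822 F u,v,z 2.0930777092912134 -1.6452875011803878 -2.499899244991297 0.37663073699972316
```

Request:
play_rows([
  [[0.3,0,0.1,0],[0.2,0,0.1,0],[0,0,0.1,0],[0,0,0,0]],
])

```text
time: 9.1
ee_pos: [569.5, -28.5, 105.6]
tool_rot: [-3.141, 0.001, 0.413]
wrist_force: [-4.7, 1.3, 0.9]
width: 0.373
grasp_force: 20.6
```

```bash
python3 g.py
```

```text
t 9.1 u,v,z -17.7651828911566 -0.18878055559007034 105.55247660997648 yaw 0.4134198965673954 F u,v,z -3.7915353510148027 -3.046943871880624 0.8590675814188387 0.3730140745495854
```

Request:
play_rows([
  [[0.1,0,0.2,0],[0.05,0,0.1,0],[0,0,0,0],[0,0,0,0]],
])

```text
time: 9.43
ee_pos: [571.2, -27.7, 105.1]
tool_rot: [3.141, -0.001, 0.414]
wrist_force: [-11.3, 2.3, 14.6]
width: 0.38
grasp_force: 22.7
```

```bash
python3 g.py
```

```text
t 9.4333 u,v,z -15.861771441623798 -0.14533556668453862 105.11947944305096 yaw 0.4136743096010227 F u,v,z -9.397151206427022 -6.602058398459718 14.622114783235915 0.3803875292541343
```

It has stopped at the shoulder depth: TCP z 105 against 106 predicted, with 17 N along the axis. So this sleeve is the wide one. A brief release lets it settle in line with the peg, then I regrip.

Request:
play_rows([
  [[0,0,-0.2,0],[0,0,0,0],[0,0,0,0],[0,0,0,0],[0,0,0,0]],
], jaw=0.5)

```text
time: 9.85
ee_pos: [571.2, -27.9, 104.3]
tool_rot: [3.142, 0.0, 0.413]
wrist_force: [0.4, -0.4, -0.3]
width: 0.495
grasp_force: 0.0
```

Request:
play_rows([
  [[0,0,0,0],[0,0,0,0],[0,0,0,0],[0,0,0,0],[0,0,0,0]],
], jaw=0.25, squeeze=30)

```text
time: 10.27
ee_pos: [571.1, -27.8, 104.4]
tool_rot: [-3.142, 0.0, 0.413]
wrist_force: [-1.4, 0.1, -0.3]
width: 0.375
grasp_force: 30.7
```

```bash
python3 g.py
python3 - <<'E'
from cell import manip
import cv2
a=manip.camera('side');b=manip.camera('wrist')
import numpy as np
A=cv2.resize(a[190:230,280:330],None,fx=8,fy=8,interpolation=cv2.INTER_CUBIC);B=b[100:420,130:430]
o=np.zeros((320,700,3),np.uint8);o[:320,:400]=A;o[:,400:]=B;cv2.imwrite('pics/s2.png',o)
E
```

```text
t 10.2667 u,v,z -16.015147335859435 -0.13426444198994858 104.42000982272268 yaw 0.4134123323346597 F u,v,z -1.2874847857723029 -0.663529244312973 -0.34184050075830863 0.3751130520316215
```

View pics/s2.png

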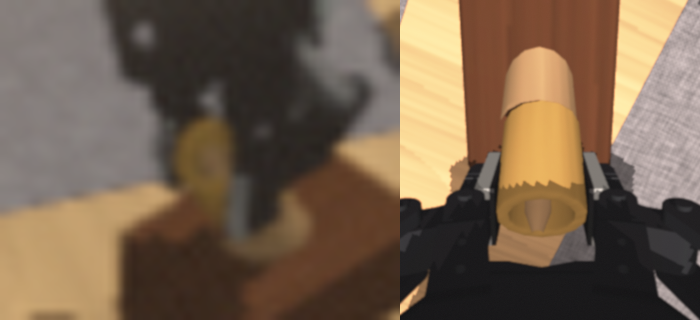

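Last view: the brass sleeve's lower end sits flush on the stub, at crop (540,105), in line with the peg and with the peg tip visible in its bore. It is fully home, so it goes to the tray. Drawing it off along the axis.

Request:
play_rows([
  [[-0.5,0,-0.87,0],[-0.75,0,-1.3,0],[-0.75,0,-1.3,0],[-0.75,0,-1.3,0],[-0.75,0,-1.3,0]],
], squeeze=45)

```text
time: 10.78
ee_pos: [538.6, -42.2, 166.3]
tool_rot: [3.141, -0.0, 0.413]
wrist_force: [-0.2, 0.2, -1.9]
width: 0.371
grasp_force: 45.4
```

```bash
python3 g.py
python3 - <<'E'
from cell import manip
from h import *
import pickle
np.set_printoptions(precision=2,suppress=True)
p=pickle.load(open('w2.pkl','rb'))
for u,v in((8,167),(94,212),(60,281)):print('tray corner',onz(p,u,v,16))
a=cv2.imread('pics/top0.png');pt=manip.camera_params('top')
hs=cv2.cvtColor(a,cv2.COLOR_BGR2HSV)
m=cv2.inRange(hs,(5,150,60),(16,255,200));m[:228]=0;m[266:]=0;m[:,:208]=0;m[:,250:]=0
c=max(cv2.findContours(m,0,2)[0],key=cv2.contourArea);r=cv2.minAreaRect(c);print(r,onz(pt,*r[0],12))
g=a[185:222,165:205]
m=((hs[...,1]<25)&(hs[...,2]>125)).astype(np.uint8);m[:185]=0;m[222:]=0;m[:,:165]=0;m[:,205:]=0
c=max(cv2.findContours(m,0,2)[0],key=cv2.contourArea);(u,v),r=cv2.minEnclosingCircle(c);print((u,v),r,onz(pt,u,v,10))
s=manip.get_state();print('to tray',shift(s,[425,198,150]))
E
```

```text
t 10.7833 u,v,z -51.52676530091392 -0.08015106304673836 166.29606978370055 yaw 0.41334136588865245 F u,v,z -0.1516982413081146 -0.23436362313290213 -1.8558708495321716 0.3714477364381643
tray corner [490.76 243.35]
tray corner [483.1  147.33]
tray corner [387.84 156.75]
((227.30763244628906, 245.9046173095703), (29.70509910583496, 30.303186416625977), 4.573921203613281) [433.6  207.08]
(179.5, 215.0) 0.5001000165939331 [541.43 373.59]
to tray [ -0.76 -26.56   1.62]
```

Request:
play_rows([
  [[-0.1,-3.8,0,0],[-0.1,-3.8,0,0],[-0.1,-3.8,0,0],[-0.1,-3.8,0,0],[-0.1,-3.8,0,0]],
])

```text
time: 11.2
ee_pos: [457.1, 131.2, 165.8]
tool_rot: [3.141, -0.001, 0.413]
wrist_force: [0.8, -0.2, -1.8]
width: 0.374
grasp_force: 45.5
```

Request:
play_rows([
  [[-0.1,-3.8,0,0],[-0.1,-3.8,1,0],[0,0,3,0],[0,0,3,0],[0,0,0,0]],
])

```text
time: 11.62
ee_pos: [422.3, 198.2, 90.1]
tool_rot: [-3.141, 0.01, 0.415]
wrist_force: [-1.8, -0.1, -3.3]
width: 0.376
grasp_force: 45.5
```

Request:
play_rows([
  [[0,0,2,0],[0,0,0,0],[0,0,0,0]],
])

```text
time: 11.87
ee_pos: [426.0, 198.5, 76.2]
tool_rot: [3.141, 0.001, 0.413]
wrist_force: [0.6, 0.0, -1.7]
width: 0.378
grasp_force: 45.6
```

```bash
python3 g.py;python3 -c "
from cell import manip
from h import *
s=manip.get_state();print(s['ee_pos'],shift(s,[427,198,48]))"
```

```text
t 11.8667 u,v,z -57.80958720256514 -265.6972318160114 76.15915872013821 yaw 0.41269145023516884 F u,v,z 0.5276958274917355 0.22360560722581052 -1.70982619668124 0.3776305001228465
[425.99097048 198.49554871  76.15915872] [0.07434533 0.08557897 2.81587789]
```

Lower to near the floor, then reduce the grip and press until it touches.

Request:
play_rows([
  [[0,0,1.5,0],[0,0,1.3,0],[0,0,0,0]],
], squeeze=20)

```text
time: 12.12
ee_pos: [425.6, 198.4, 47.1]
tool_rot: [-3.142, 0.002, 0.413]
wrist_force: [-0.8, -0.0, -2.1]
width: 0.377
grasp_force: 45.7
```

Request:
play_rows([
  [[0,0,0.3,0],[0,0,0.3,0],[0,0,0.2,0],[0,0,0,0]],
])

```text
time: 12.45
ee_pos: [426.7, 199.1, 40.4]
tool_rot: [3.141, -0.002, 0.413]
wrist_force: [0.2, -0.0, 1.6]
width: 0.377
grasp_force: 46.3
```

Request:
play_rows([
  [[0.4,0,0.05,0],[0.4,0,0.1,0],[0.3,0,0.1,0],[0,0,0,0]],
], jaw=0.3, squeeze=20)

```text
time: 12.78
ee_pos: [436.2, 203.4, 39.1]
tool_rot: [3.141, 0.001, 0.414]
wrist_force: [-10.0, -4.6, 18.1]
width: 0.373
grasp_force: 50.2
```

Request:
play_rows([
  [[0.3,0,0.1,0],[0.2,0,0.1,0],[0.1,0,0.05,0],[0,0,0,0]],
])

```text
time: 13.12
ee_pos: [442.2, 206.0, 37.2]
tool_rot: [3.141, -0.001, 0.414]
wrist_force: [-9.5, -3.5, 19.5]
width: 0.373
grasp_force: 52.8
```

Request:
play_rows([
  [[0,0,0,0],[0,0,0,0],[0,0,0,0],[0,0,0,0]],
], jaw=0.55)

```text
time: 13.45
ee_pos: [441.5, 205.7, 34.3]
tool_rot: [3.142, -0.0, 0.413]
wrist_force: [-0.0, 1.0, 0.5]
width: 0.551
grasp_force: 0.0
```

Request:
play_rows([
  [[0,0,-1,0],[0,0,-2,0],[0,0,-3,0],[0,0,-3,0],[0,0,0,0]],
])

```text
time: 13.87
ee_pos: [444.3, 206.8, 131.4]
tool_rot: [3.141, -0.011, 0.413]
wrist_force: [0.8, 0.4, 1.0]
width: 0.552
grasp_force: 0.0
```

```bash
sed -i 's/,45\]/,Z]/; s/,45)/,Z)/g; s/^g=eval/Z=float(sys.argv[3]) if len(sys.argv)>3 else 45\ng=eval/' rim.py; python3 rim.py w6 '[442,206]' 49
python3 - <<'E'
import cv2;a=cv2.imread('pics/w6.png');cv2.imwrite('pics/w6c.png',a[100:400,130:430])
E
```

```text
13.8667 [444.27 206.84 131.43] [ 3.14 -0.01  0.41] guess 270 233
(271.0, 218.0) 19.235483169555664 ((270.7644958496094, 214.46510314941406), (29.506397247314453, 36.173831939697266), 89.81819152832031) [451.35 209.48] [453.35 210.51] shift [0.65 0.04 9.65]
(271.0, 212.8709716796875) 31.273361206054688 ((271.3178405761719, 214.30718994140625), (51.95140838623047, 62.61039352416992), 1.9423258304595947) [454.34 210.79] [453.58 210.24] shift [0.98 0.04 9.65]
```

The sleeve is standing in the tray at about (449,208), some 14 mm from centre. Next is the other sleeve.

Request:
play_rows([
  [[0,0,-3,0],[-1.2,3.6,-1,0],[-1.2,3.6,0,0],[-1.2,3.6,0,0],[-1.2,3.6,0,0]],
])

```text
time: 14.33
ee_pos: [454.8, 53.2, 163.8]
tool_rot: [-3.141, 0.001, 0.414]
wrist_force: [0.9, 0.8, 0.4]
width: 0.548
grasp_force: 0.0
```

Request:
play_rows([
  [[-1.2,3.6,0,0],[-1.2,3.6,0,0],[-1.2,3.6,0,0],[-1.2,3.6,0,0],[-1.2,3.6,0,0]],
], jaw=0.9)

```text
time: 14.75
ee_pos: [472.1, -136.1, 163.5]
tool_rot: [-3.141, 0.001, 0.413]
wrist_force: [0.5, -0.4, -0.3]
width: 0.894
grasp_force: 0.0
```

Request:
play_rows([
  [[-1.2,3.6,0,0],[-1.2,3.6,0,0],[0,0,3,0],[0,0,3,0],[0,0,0,0]],
])

```text
time: 15.17
ee_pos: [476.1, -208.9, 97.3]
tool_rot: [-3.132, 0.008, 0.412]
wrist_force: [-1.3, 1.2, -1.2]
width: 0.9
grasp_force: 0.0
```

Request:
play_rows([
  [[0,0,0,0],[0,0,0,0],[0,0,0,0]],
])

```text
time: 15.42
ee_pos: [480.7, -210.0, 106.5]
tool_rot: [3.139, -0.002, 0.414]
wrist_force: [0.6, 0.7, 1.5]
width: 0.897
grasp_force: 0.0
```

```bash
python3 rim.py w7 '[487,-249]'
```

```text
15.4167 [ 480.66 -210.02  106.5 ] [ 3.14 -0.    0.41] guess 337 256
(334.6585388183594, 253.256103515625) 14.447199821472168 ((335.6196594238281, 252.19631958007812), (24.57430076599121, 27.345409393310547), 57.25748062133789) [ 488.1  -246.81] [ 488.9  -247.02] shift [-0.81  3.65  7.16]
(329.8148193359375, 242.12962341308594) 36.62046432495117 ((331.6510925292969, 243.47698974609375), (55.94004440307617, 72.55445098876953), 159.2821807861328) [ 493.01 -241.32] [ 492.7  -242.63] shift [-0.14  3.34  7.16]
```

Request:
play_rows([
  [[-0.8,3.6,0,0],[0,0,0,0],[0,0,0,0],[0,0,0,0]],
], jaw=1)

```text
time: 15.8
ee_pos: [487.1, -246.0, 105.2]
tool_rot: [3.141, -0.001, 0.413]
wrist_force: [0.2, 0.1, -1.1]
width: 0.998
grasp_force: 0.0
```

```bash
python3 rim.py w8 '[488,-247]'
```

```text
15.8 [ 487.13 -246.02  105.23] [ 3.14 -0.    0.41] guess 272 239
(271.8302001953125, 230.04244995117188) 35.289764404296875 ((272.1733703613281, 231.9025421142578), (55.4999885559082, 70.46723175048828), 179.2677764892578) [ 493.17 -244.34] [ 492.26 -244.95] shift [0.61 0.08 7.02]
```

Request:
play_rows([
  [[0.1,0.1,3.0,0],[0,0,2.5,0],[0,0,1.5,0],[0,0,0,0],[0,0,0,0]],
])

```text
time: 16.27
ee_pos: [488.0, -245.9, 34.3]
tool_rot: [-3.141, 0.001, 0.414]
wrist_force: [-0.6, 0.2, 0.6]
width: 1.002
grasp_force: 0.0
```

Request:
play_rows([
  [[0,0,0,0],[0,0,0,0],[0,0,0,0],[0,0,0,0],[0,0,0,0]],
], jaw=0.25, squeeze=25)

```text
time: 16.68
ee_pos: [488.5, -246.8, 35.4]
tool_rot: [3.141, -0.001, 0.413]
wrist_force: [-0.9, 1.2, 4.7]
width: 0.401
grasp_force: 24.6
```

Request:
play_rows([
  [[0,0,0,0],[0,0,0,0],[0,0,0,0]],
])

```text
time: 16.93
ee_pos: [488.5, -246.7, 35.4]
tool_rot: [3.141, -0.001, 0.413]
wrist_force: [-1.5, 1.9, 6.3]
width: 0.402
grasp_force: 24.7
```

```bash
python3 g.py
```

```text
t 16.9333 u,v,z -179.65229777844917 167.09202911513555 35.38458118481751 yaw 0.41347088261610376 F u,v,z -0.6345653248479866 -2.3498302255235695 6.286974436156024 0.40226549921491017
```

Request:
play_rows([
  [[0,0,-3,0],[0,0,-3.5,0],[0,0,-3.5,0],[2.6,-2.8,-0.8,0],[2.6,-2.8,-0.8,0]],
])

```text
time: 17.35
ee_pos: [513.8, -175.3, 152.7]
tool_rot: [3.139, -0.003, 0.409]
wrist_force: [0.5, 0.1, -3.3]
width: 0.398
grasp_force: 25.9
```

Request:
play_rows([
  [[2.6,-2.8,-0.8,0],[2.6,-2.8,-0.8,0],[2.6,-2.8,-0.8,0],[2.6,-2.7,-0.8,0],[0,0,0,0]],
])

```text
time: 17.77
ee_pos: [565.6, -25.2, 183.7]
tool_rot: [-3.141, -0.003, 0.42]
wrist_force: [0.5, 0.7, -2.1]
width: 0.397
grasp_force: 25.9
```

Request:
play_rows([
  [[0,0,0,0],[0,0,0,0],[0,0,0,0]],
])

```text
time: 18.02
ee_pos: [563.4, -32.0, 181.5]
tool_rot: [-3.141, 0.001, 0.412]
wrist_force: [0.3, -0.5, -2.0]
width: 0.396
grasp_force: 25.9
```

```bash
python3 g.py
```

```text
t 18.0167 u,v,z -24.760498475607697 0.5580760295208016 181.5093688152736 yaw 0.4121805787020256 F u,v,z 0.09092889759816292 0.5704204723942535 -2.0359868617046386 0.39596187036600605
```

Request:
play_rows([
  [[0.3,0,1,0],[0,0,1,0],[0,0,0.6,0],[0,0,0,0],[0,0,0,0]],
])

```text
time: 18.43
ee_pos: [566.2, -30.1, 155.2]
tool_rot: [-3.141, 0.002, 0.413]
wrist_force: [-0.5, -0.5, -3.0]
width: 0.395
grasp_force: 25.9
```

Request:
play_rows([
  [[0,0,0.3,0],[0,0,0.3,0],[0,0,0,0],[0,0,0,0]],
])

```text
time: 18.77
ee_pos: [566.6, -29.8, 150.3]
tool_rot: [3.142, 0.0, 0.413]
wrist_force: [0.1, 0.6, -1.5]
width: 0.394
grasp_force: 25.9
```

```bash
python3 g.py
```

```text
t 18.7667 u,v,z -20.92283433769113 -0.1369410677777374 150.25016769798776 yaw 0.41346951111088925 F u,v,z 0.3030411751002987 -0.4922079688193296 -1.5264412553693196 0.3935095672492033
```

Request:
play_rows([
  [[0,0,0.3,0],[-0.3,0,0.1,0],[-0.3,0,0.1,0],[-0.3,0,0.1,0],[0,0,0,0]],
], jaw=0.3, squeeze=20)

```text
time: 19.18
ee_pos: [559.9, -32.8, 145.5]
tool_rot: [3.14, -0.007, 0.414]
wrist_force: [7.8, 4.6, -1.8]
width: 0.398
grasp_force: 26.0
```

```bash
python3 g.py
```

```text
t 19.1833 u,v,z -28.209147315914677 -0.09059844717554277 145.50718252121936 yaw 0.41390030662228106 F u,v,z 9.03005149883537 -1.0814958121892877 -1.8052630277992952 0.39754570466584377
```

Request:
play_rows([
  [[-0.3,0,0.1,0],[-0.3,0,0.1,0],[-0.3,0,0.1,0],[-0.2,0,0.1,0],[0,0,0,0]],
])

```text
time: 19.6
ee_pos: [550.1, -36.8, 141.7]
tool_rot: [3.141, -0.007, 0.414]
wrist_force: [9.0, 5.0, -1.8]
width: 0.4
grasp_force: 25.5
```

```bash
python3 g.py
```

```text
t 19.6 u,v,z -38.83619482046386 -0.34851163579716093 141.68480408046068 yaw 0.4142935059621198 F u,v,z 10.29306553074948 -0.9539803432149137 -1.8328319974346619 0.3999262686591241
```

Request:
play_rows([
  [[-0.2,0,0.1,0],[0.1,0,0.2,0],[0.1,0,0.2,0],[0.1,0,0.2,0],[0,0,0,0]],
])

```text
time: 20.02
ee_pos: [551.0, -36.5, 135.4]
tool_rot: [3.14, -0.007, 0.414]
wrist_force: [5.0, 4.8, 1.8]
width: 0.396
grasp_force: 24.9
```

```bash
python3 g.py
```

```text
t 20.0167 u,v,z -37.84536729092637 -0.27427969713949096 135.43692754730162 yaw 0.41438347696935396 F u,v,z 6.566781093896333 -2.393773376555674 1.8405672385127967 0.3956120217330097
```

Request:
play_rows([
  [[0.2,0,0.1,0],[0.2,0,0.15,0],[0.15,0,0.15,0],[0,0,0,0],[0,0,0,0]],
])

```text
time: 20.43
ee_pos: [555.4, -34.6, 132.1]
tool_rot: [3.141, -0.004, 0.414]
wrist_force: [-2.7, 4.2, 11.8]
width: 0.396
grasp_force: 25.6
```

```bash
python3 g.py
```

```text
t 20.4333 u,v,z -33.154772738229504 -0.22458393660263987 132.1362537882453 yaw 0.41413482560195014 F u,v,z -0.7816417445555147 -4.941993276053898 11.84017106671516 0.3960185254158287
```

Request:
play_rows([
  [[0.15,0,0.1,0],[0,0,0,0],[0,0,0,0],[0,0,0,0]],
])

```text
time: 20.77
ee_pos: [556.4, -34.0, 131.7]
tool_rot: [3.141, -0.004, 0.414]
wrist_force: [-6.2, 3.5, 15.8]
width: 0.398
grasp_force: 26.1
```

```bash
python3 g.py
python3 - <<'E'
from cell import manip
from h import *
p=manip.camera_params('wrist');b=manip.camera('wrist');cv2.imwrite('pics/w9.png',b);a=manip.camera('top')
# predicted: bottom end/top end of sleeve on axis at zb=30
for z in(0,30,75):print(z,proj(p,P+z*AX))
q=b.copy()
for z in(30,75):
    n=np.array([np.cos(PSI),np.sin(PSI),0])*.866+np.array([0,0,.5]);m=np.array([np.sin(PSI),-np.cos(PSI),0])
    for t in np.linspace(0,2*np.pi,24,endpoint=False):
        u,v=proj(p,P+z*AX+17*(np.cos(t)*n+np.sin(t)*m));cv2.circle(q,(int(u),int(v)),1,(0,0,255),-1)
B=q[100:400,130:430];o=np.hstack([cv2.resize(B,None,fx=1.6,fy=1.6),cv2.resize(cv2.imread('pics/w6.png')[120:320,180:380],(320,480))]);cv2.imwrite('pics/s3.png',o)
E
```

```text
t 20.7667 u,v,z -31.95890344656526 -0.3505944450394729 131.73527154058715 yaw 0.414222471716315 F u,v,z -4.316558131570406 -5.6886863728195864 15.845206681256709 0.39827961893409614
0 [270.9166075  185.53523653]
30 [270.89395495 227.80474215]
75 [270.84568258 317.88062923]
```

View pics/s3.png

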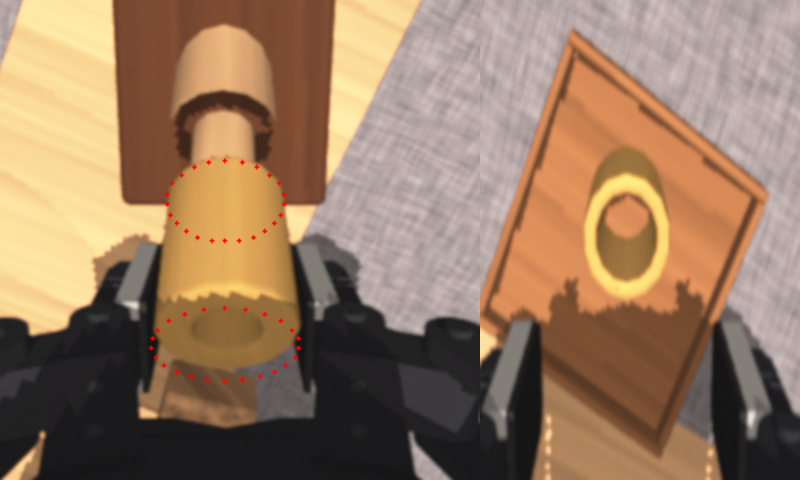

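The narrow sleeve is stopped on the taper with the peg's thick part visible below it. Its lower end matches the prediction and its upper end is about 3 mm short of ideal tilt (<0.1 rad). The tray sleeve stands upright. I'll sweep the tilt slightly and hold, to be sure it is in line.

Request:
play_rows([
  [[-0.15,0,0,0],[0,0,0,0],[0,0,0,0],[0,0,0,0],[0,0,0,0]],
])

```text
time: 21.28
ee_pos: [555.5, -34.4, 131.2]
tool_rot: [3.141, -0.005, 0.414]
wrist_force: [-1.9, 4.6, 10.3]
width: 0.401
grasp_force: 25.4
```

Request:
play_rows([
  [[-0.2,0,0,0],[0,0,0,0],[0,0,0,0],[0,0,0,0],[0,0,0,0]],
])

```text
time: 21.7
ee_pos: [553.4, -35.3, 130.1]
tool_rot: [3.141, -0.004, 0.414]
wrist_force: [1.2, 4.9, 5.8]
width: 0.4
grasp_force: 24.2
```

Request:
play_rows([
  [[-0.15,0,0.05,0],[0,0,0,0],[0,0,0,0],[0,0,0,0],[0,0,0,0]],
])

```text
time: 22.12
ee_pos: [551.3, -36.3, 128.4]
tool_rot: [3.142, -0.001, 0.414]
wrist_force: [0.7, 3.5, 5.5]
width: 0.395
grasp_force: 23.3
```

```bash
python3 g.py
python3 - <<'E'
from cell import manip
from h import *
p=manip.camera_params('wrist');b=manip.camera('wrist');a=cv2.imread('pics/w9.png')
for im in(a,b):
    h=cv2.cvtColor(im,cv2.COLOR_BGR2HSV);m=cv2.inRange(h,(18,110,50),(32,255,255));m[:190]=0;m[340:]=0;m[:,:225]=0;m[:,318:]=0
    m=cv2.morphologyEx(m,2,np.ones((3,3)));c=max(cv2.findContours(m,0,2)[0],key=cv2.contourArea);print(cv2.boundingRect(c))
n=np.array([np.cos(PSI)*.866,np.sin(PSI)*.866,.5])
print('pred low/high rows',proj(p,P+30*AX+17*n)[1],proj(p,P+75*AX-17*n)[1])
E
```

```text
t 22.1167 u,v,z -37.56407638303087 -0.2933200701022223 128.3799562640635 yaw 0.41373478036561706 F u,v,z 2.0552790003941155 -2.914263832517668 5.473894426355447 0.3951399122834327
(244, 200, 54, 87)
(243, 192, 54, 96)
pred low/high rows 189.37279100702287 331.18697729319433
```

Request:
play_rows([
  [[0.2,0,-0.05,0],[0.2,0,-0.05,0],[0,0,0,0],[0,0,0,0],[0,0,0,0]],
])

```text
time: 22.58
ee_pos: [553.1, -35.6, 128.9]
tool_rot: [-3.14, 0.005, 0.413]
wrist_force: [-10.0, 1.9, 11.1]
width: 0.399
grasp_force: 24.3
```

Request:
play_rows([
  [[0.1,0,0,0],[0,0,0,0],[0,0,0,0],[0,0,0,0],[0,0,0,0]],
])

```text
time: 23.0
ee_pos: [553.5, -35.4, 129.1]
tool_rot: [-3.14, 0.006, 0.413]
wrist_force: [-13.4, 0.1, 12.9]
width: 0.398
grasp_force: 24.7
```

```bash
python3 g.py
python3 - <<'E'
from cell import manip
from h import *
p=manip.camera_params('wrist');b=manip.camera('wrist');cv2.imwrite('pics/w10.png',b)
h=cv2.cvtColor(b,cv2.COLOR_BGR2HSV);m=cv2.inRange(h,(18,80,40),(34,255,255));m[:180]=0;m[360:]=0;m[:,:225]=0;m[:,318:]=0
m=cv2.morphologyEx(m,2,np.ones((3,3)));c=max(cv2.findContours(m,0,2)[0],key=cv2.contourArea);print(cv2.boundingRect(c))
# bore: dark inner contour inside the rim
for c in cv2.findContours(m,1,2)[0]:
    if cv2.contourArea(c)>150:print('ct',cv2.fitEllipse(c))
print('pred rows low edge, top centre',proj(p,P+30*AX)[1],proj(p,P+75*AX))
E
```

```text
t 23.0 u,v,z -35.15063367351306 -0.2367106496397362 129.05336835197826 yaw 0.41303280231384076 F u,v,z -12.200124337308765 -5.471544912057699 12.924637743599417 0.39836108932475367
(246, 194, 48, 91)
ct ((270.2913818359375, 239.5492706298828), (46.494781494140625, 98.0257339477539), 2.61010479927063)
pred rows low edge, top centre 222.3792082305823 [270.46172675 314.36298364]
```

Request:
play_rows([
  [[0.1,0,-0.1,0],[0.1,0,-0.1,0],[0,0,0,0],[0,0,0,0],[0,0,0,0]],
])

```text
time: 23.47
ee_pos: [554.6, -34.8, 129.7]
tool_rot: [-3.139, 0.009, 0.413]
wrist_force: [-13.3, -0.4, 7.4]
width: 0.4
grasp_force: 24.7
```

```bash
python3 g.py
python3 - <<'E'
from cell import manip
from h import *
p=manip.camera_params('wrist');s=manip.get_state();b=manip.camera('wrist');q=b[180:360,225:318]
# silhouette side edges & bottom rim row vs predicted aligned sleeve
h=cv2.cvtColor(b,cv2.COLOR_BGR2HSV);m=cv2.inRange(h,(16,60,30),(36,255,255))
col=m[:,262:280].mean(1);r=np.where(col>128)[0];print(np.split(r,np.where(np.diff(r)>1)[0]+1)[0:0],[(x[0],x[-1]) for x in np.split(r,np.where(np.diff(r)>1)[0]+1) if len(x)>3])
n=np.array([np.cos(PSI)*.866,np.sin(PSI)*.866,.5])
for th in(22,26,30,34,38):
    a=np.radians(th);ax=np.array([-np.sin(a)*np.cos(PSI),-np.sin(a)*np.sin(PSI),np.cos(a)]);nn=np.array([np.cos(a)*np.cos(PSI),np.cos(a)*np.sin(PSI),np.sin(a)])
    B=P+29.5*AX;print(th,[round(proj(p,X)[1],1) for X in(B+17*nn,B+45*ax+17*nn,B+45*ax+8*nn,B+45*ax-8*nn,B+45*ax-17*nn)])
E
```

```text
t 23.4667 u,v,z -33.934228872163885 -0.3963275934277899 129.70004921567835 yaw 0.4127881196080212 F u,v,z -12.308892529201975 -4.95042349161203 7.437121455914926 0.400414695514154
[] [(np.int64(0), np.int64(27)), (np.int64(113), np.int64(116)), (np.int64(171), np.int64(327))]
22 [np.float64(192.7), np.float64(272.1), np.float64(290.4), np.float64(319.0), np.float64(333.2)]
26 [np.float64(194.3), np.float64(281.3), np.float64(297.5), np.float64(322.5), np.float64(334.8)]
30 [np.float64(196.2), np.float64(289.9), np.float64(303.9), np.float64(325.3), np.float64(335.8)]
34 [np.float64(198.2), np.float64(297.9), np.float64(309.6), np.float64(327.4), np.float64(336.0)]
38 [np.float64(200.4), np.float64(305.2), np.float64(314.6), np.float64(328.8), np.float64(335.7)]
```

The sweep held near zero misalignment for about 0.4 s, so this is stopped-short confirmed. Drawing it off.

Request:
play_rows([
  [[-0.25,0,-0.5,0],[-0.5,0,-0.87,0],[-0.75,0,-1.3,0],[-0.75,0,-1.3,0],[0,0,0,0]],
], squeeze=40)

```text
time: 23.93
ee_pos: [536.9, -44.0, 173.2]
tool_rot: [3.139, -0.002, 0.412]
wrist_force: [0.5, 0.3, -2.3]
width: 0.39
grasp_force: 40.1
```

```bash
python3 g.py
python3 - <<'E'
from cell import manip
from h import *
np.set_printoptions(precision=2,suppress=True)
a=cv2.imread('pics/top0.png');p=manip.camera_params('top')
g=cv2.cvtColor(a,cv2.COLOR_BGR2HSV)[180:226,160:210];m=((g[...,1]<22)&(g[...,2]>140)).astype(np.uint8)*255
m=cv2.morphologyEx(m,3,np.ones((3,3)))
c=max(cv2.findContours(m,0,2)[0],key=cv2.contourArea);(u,v),r=cv2.minEnclosingCircle(c);print(u+160,v+180,r,r*3.35)
T=onz(p,u+160,v+180,10);print(T);s=manip.get_state();c=np.array([np.cos(PSI),np.sin(PSI)])
print('shift',shift(s,[*(np.array([582,358])-12*c),150]))
E
```

```text
t 23.9333 u,v,z -53.79367387311338 0.975747722206119 173.195435898366 yaw 0.4122767566985195 F u,v,z 0.6148474895919496 -0.08044346191485748 -2.329636153061459 0.3898914430399327
180.0 215.0 9.999999747378752e-05 0.0003349999915371882
[541.41 371.87]
shift [ 19.03 -35.03   2.26]
```

Request:
play_rows([
  [[1.8,-3.2,0,0],[1.8,-3.2,0,0],[1.8,-3.2,0,0],[1.8,-3.2,0,0],[1.8,-3.2,0,0]],
])

```text
time: 24.35
ee_pos: [554.8, 141.1, 169.5]
tool_rot: [3.141, 0.001, 0.413]
wrist_force: [0.2, -0.7, -1.9]
width: 0.393
grasp_force: 40.2
```

Request:
play_rows([
  [[1.8,-3.2,0,0],[1.8,-3.2,0,0],[1.8,-3.2,0,0],[1.8,-3.2,0,0],[1.8,-3.2,0,0]],
])

```text
time: 24.77
ee_pos: [573.0, 323.9, 169.2]
tool_rot: [3.141, 0.001, 0.413]
wrist_force: [-0.3, -1.1, -2.4]
width: 0.391
grasp_force: 40.2
```

Request:
play_rows([
  [[1.4,-3.0,0,0],[0,0,0,0],[0,0,0,0],[0,0,0,0]],
])

```text
time: 25.1
ee_pos: [573.8, 355.1, 169.2]
tool_rot: [3.141, 0.002, 0.413]
wrist_force: [0.2, -0.2, -2.5]
width: 0.394
grasp_force: 40.4
```

Run:
```python
from cell import manip
from h import *
np.set_printoptions(precision=2,suppress=True)
s=manip.get_state();p=manip.camera_params('wrist');b=manip.camera('wrist');cv2.imwrite('pics/w11.png',b)
print(s['ee_pos'],shift(s,[574.7,354.8,48]))
u,v=proj(p,[582,358,16]);print(u,v,'r',50*342/(s['ee_pos'][2]+104))
g=cv2.medianBlur(cv2.cvtColor(b,cv2.COLOR_BGR2GRAY),5)
R=int(50*342/(s['ee_pos'][2]+104))
c=cv2.HoughCircles(g,cv2.HOUGH_GRADIENT,1.5,60,param1=80,param2=25,minRadius=R-12,maxRadius=R+12)
for x in (c[0][:5] if c is not None else []):print(x,onz(p,x[0],x[1],16))
```

```text
[573.83 355.09 169.19] [ 0.09  0.05 12.12]
271.1729478796907 191.23737207254484 r 62.59491258915568
[267.75 182.25  56.15] [587.66 363.5 ]
[264.75 294.75  73.1 ] [494.24 325.7 ]
[384.75 233.25  73.1 ] [587.38 256.06]
```

Request:
play_rows([
  [[0.4,-0.1,2,0],[0,0,3.5,0],[0,0,3.5,0],[0,0,2.5,0],[0,0,0,0]],
])

```text
time: 25.57
ee_pos: [574.3, 354.7, 47.8]
tool_rot: [3.14, 0.012, 0.411]
wrist_force: [-0.3, -1.1, -3.9]
width: 0.389
grasp_force: 40.5
```

Request:
play_rows([
  [[0,0,0.3,0],[0,0,0.3,0],[0,0,0,0],[0,0,0,0]],
], squeeze=20)

```text
time: 25.9
ee_pos: [578.2, 358.4, 51.9]
tool_rot: [-3.141, -0.004, 0.413]
wrist_force: [-0.6, -0.1, -1.9]
width: 0.39
grasp_force: 40.5
```

```bash
python3 g.py
```

```text
t 25.9 u,v,z 145.88798237709153 -350.8489092671431 51.921640533007 yaw 0.4131608944553058 F u,v,z -0.5655110028364494 -0.17657340820257458 -1.9015985167729195 0.38957703140847083
```

Request:
play_rows([
  [[0,0,0.3,0],[0,0,0.3,0],[0,0,0.2,0],[0,0,0,0],[0,0,0,0]],
])

```text
time: 26.32
ee_pos: [577.6, 358.4, 42.4]
tool_rot: [3.142, -0.002, 0.413]
wrist_force: [-0.6, -0.0, 2.9]
width: 0.391
grasp_force: 40.9
```

```bash
python3 g.py
```

```text
t 26.3167 u,v,z 145.3114373964281 -351.0563396991898 42.44589637656999 yaw 0.4134951127313964 F u,v,z -0.5412466803809579 -0.18915969807310618 2.9357899199722444 0.39102370985556956
```

Request:
play_rows([
  [[0.4,0,0.05,0],[0.4,0,0.1,0],[0.3,0,0.1,0],[0,0,0,0]],
])

```text
time: 26.65
ee_pos: [587.1, 362.9, 41.5]
tool_rot: [-3.141, 0.001, 0.414]
wrist_force: [-9.7, -5.2, 15.3]
width: 0.393
grasp_force: 46.4
```

Request:
play_rows([
  [[0.3,0,0.1,0],[0.2,0,0.05,0],[0.1,0,0,0],[0,0,0,0]],
])

```text
time: 26.98
ee_pos: [592.5, 365.3, 40.4]
tool_rot: [-3.141, 0.001, 0.414]
wrist_force: [-11.1, -4.1, 15.7]
width: 0.391
grasp_force: 48.2
```

Request:
play_rows([
  [[0,0,0,0],[0,0,0,0],[0,0,0,0],[0,0,0,0]],
], jaw=0.52)

```text
time: 27.32
ee_pos: [592.6, 364.8, 36.9]
tool_rot: [3.141, 0.001, 0.413]
wrist_force: [-0.0, -0.6, 1.0]
width: 0.518
grasp_force: 0.0
```

Request:
play_rows([
  [[0,0,-1,0],[0,0,-2,0],[0,0,-3,0],[0,0,-3,0],[0,0,-1,0]],
])

```text
time: 27.73
ee_pos: [594.4, 365.8, 144.2]
tool_rot: [-3.141, -0.008, 0.413]
wrist_force: [0.5, 1.2, 1.6]
width: 0.52
grasp_force: 0.0
```

Request:
play_rows([
  [[0,0,0,0],[0,0,0,0],[0,0,0,0],[0,0,0,0]],
])

```text
time: 28.07
ee_pos: [591.9, 364.5, 134.7]
tool_rot: [3.141, 0.004, 0.413]
wrist_force: [0.3, 0.3, -0.1]
width: 0.52
grasp_force: 0.0
```

```bash
python3 rim.py w12 '[594,366]' 49
python3 - <<'E'
from cell import manip
from h import *
p=manip.camera_params('wrist');b=cv2.imread('pics/w12.png');s=manip.get_state()
g=cv2.medianBlur(cv2.cvtColor(b,cv2.COLOR_BGR2GRAY),5);R=int(50*342/(s['ee_pos'][2]+104))
c=cv2.HoughCircles(g,cv2.HOUGH_GRADIENT,1.5,30,param1=80,param2=22,minRadius=R-15,maxRadius=R+8)
for x in (c[0][:4] if c is not None else []):print(x,R,onz(p,x[0],x[1],16))
a=manip.camera('top');pt=manip.camera_params('top')
m=cv2.inRange(cv2.cvtColor(a,cv2.COLOR_BGR2HSV),(18,120,60),(32,255,255))[160:275,165:260]
for c in cv2.findContours(m,0,2)[0]:
    if cv2.contourArea(c)>15:
        r=cv2.boundingRect(c);print(r,cv2.contourArea(c))
E
```

```text
28.0667 [591.93 364.46 134.73] [3.14 0.   0.41] guess 269 222
(270.29998779296875, 203.5) 12.78836441040039 ((270.0738220214844, 202.15899658203125), (21.974143981933594, 23.938568115234375), 79.80620574951172) [605.38 370.39] [606.11 370.86] shift [ 1.51 -0.01  9.97]
(270.5, 199.0) 29.719621658325195 ((270.35736083984375, 200.00506591796875), (49.79210662841797, 59.19083786010742), 179.29534912109375) [608.04 371.42] [607.43 371.25] shift [1.8  0.   9.97]
[270.75 219.75  64.55] 71 [586.94090273 362.05852025]
[272.25 297.75  68.15] 71 [529.55513841 335.62526202]
[339.75  98.25  78.05] 71 [682.22633893 353.91787124]
[275.25 344.25  64.85] 71 [492.20824106 316.54778554]
(55, 75, 11, 11) 73.5
```

The sleeve stands in the tin, about 20 mm from centre. I'll retreat and check both from the top camera.

Request:
play_rows([
  [[0,0,-4,0],[0,0,-4,0],[-3.5,0,-1,0],[-3.5,0,0,0],[-3.5,0,0,0]],
])

```text
time: 28.58
ee_pos: [496.0, 322.5, 227.7]
tool_rot: [-3.142, -0.001, 0.413]
wrist_force: [-0.3, -0.1, 0.6]
width: 0.515
grasp_force: 0.0
```

Request:
play_rows([
  [[-3.5,0,0,0],[-3.5,0,0,0],[-3.5,0,0,0],[0,0,0,0],[0,0,0,0]],
])

```text
time: 29.0
ee_pos: [399.2, 280.1, 227.2]
tool_rot: [3.141, 0.0, 0.414]
wrist_force: [0.3, -0.4, 1.1]
width: 0.521
grasp_force: 0.0
```

Run:
```python
from cell import manip
from h import *
p=manip.camera_params('wrist');s=manip.get_state();b=manip.camera('wrist');print(s['time'],s['ee_pos'],s['wrist_force'])
for n in('top','wrist'):
    a=manip.camera(n);p=manip.camera_params(n);cv2.imwrite(f'pics/end_{n}.png',a)
    h=cv2.cvtColor(a,cv2.COLOR_BGR2HSV);m=cv2.inRange(h,(17,110,60),(32,255,255))
    for X in([449,208],[605,370]):
        u,v=map(int,proj(p,[*X,30]));k=12 if n=='top' else 45
        q=m[max(v-k,0):max(v+k,0),max(u-k,0):max(u+k,0)]
        if q.size==0:print(n,X,'out',u,v);continue
        cs=cv2.findContours(q,0,2)[0]
        if cs:
            c=max(cs,key=cv2.contourArea);r=cv2.boundingRect(c);U,V=r[0]+max(u-k,0)+r[2]/2,r[1]+max(v-k,0)+r[3]/2
            print(n,X,r,onz(p,U,V,27),'area',cv2.contourArea(c))
```

```text
29.0 [399.22152095 280.10254868 227.20717235] [ 0.34949497 -0.39414167  1.12788685]
top [449, 208] (6, 7, 11, 11) [450.2649246  211.34759054] area 74.5
top [605, 370] (7, 7, 10, 10) [607.94933737 373.49508846] area 64.5
wrist [449, 208] (24, 25, 46, 40) [450.18232889 206.34664014] area 1315.0
wrist [605, 370] out 270 -90
```

Run:
```python
from cell import manip
from h import *
p=manip.camera_params('top')
for f in('top0','end_top'):
    a=cv2.imread(f'pics/{f}.png');c=cv2.resize(a[175:235,155:215],None,fx=6,fy=6,interpolation=cv2.INTER_CUBIC)
    g=cv2.GaussianBlur(cv2.cvtColor(c,cv2.COLOR_BGR2GRAY),(7,7),0)
    k=cv2.HoughCircles(g,cv2.HOUGH_GRADIENT,1,100,param1=60,param2=15,minRadius=75,maxRadius=100)
    for x in k[0][:2]:
        u,v=(x[0]+.5)/6-.5+155,(x[1]+.5)/6-.5+175;print(f,u,v,x[2]/6*3.36,onz(p,u,v,16))
    if f=='end_top':
        h=cv2.cvtColor(c,cv2.COLOR_BGR2HSV);m=cv2.inRange(h,(17,110,60),(32,255,255))
        b=max(cv2.findContours(m,0,2)[0],key=cv2.contourArea);(u,v),r=cv2.minEnclosingCircle(b);u,v=(u+.5)/6-.5+155,(v+.5)/6-.5+175
        print('sleeve',u,v,r/6*3.3,onz(p,u,v,30),onz(p,u,v,45))
```

```text
top0 184.0 202.83333 48.831997 [582.72280421 358.12085886]
end_top 183.66667 201.16667 46.144 [588.59483209 359.48425326]
sleeve 178.66880544026694 194.9107348124186 18.7217529296875 [607.57323895 373.84048908] [604.071956   369.82076009]
```

Estimates put it 20–30 mm from the tin's centre with a 34 mm limit. There's plenty of time, so I'll regrip high and centre it.

Request:
play_rows([
  [[3.7,0,0,0],[3.7,0,0,0],[3.7,0,0,0],[3.7,0,0,0],[3.7,0,0,0]],
], jaw=0.65)

```text
time: 29.57
ee_pos: [572.3, 355.7, 226.3]
tool_rot: [3.141, 0.0, 0.413]
wrist_force: [0.0, 0.0, 1.3]
width: 0.648
grasp_force: 0.0
```

Request:
play_rows([
  [[3.8,0,1,0],[0,0,3,0],[0,0,3,0],[0,0,0,0],[0,0,0,0]],
])

```text
time: 29.98
ee_pos: [604.3, 369.7, 154.3]
tool_rot: [3.141, 0.006, 0.413]
wrist_force: [0.6, 0.0, 1.7]
width: 0.652
grasp_force: 0.0
```

Request:
play_rows([
  [[0,0,0,0],[0,0,0,0]],
])

```text
time: 30.15
ee_pos: [605.5, 370.6, 161.2]
tool_rot: [-3.141, -0.005, 0.413]
wrist_force: [-0.3, -0.9, -0.2]
width: 0.651
grasp_force: 0.0
```

```bash
python3 rim.py w13 '[605,370]' 49
```

```text
30.15 [605.53 370.61 161.24] [-3.14 -0.01  0.41] guess 271 217
(270.7391357421875, 216.13043212890625) 11.415115356445312 ((271.23406982421875, 215.6674041748047), (19.744884490966797, 20.93410301208496), 131.09413146972656) [605.6  370.53] [606.05 370.34] shift [-0.06  0.01 12.62]
(271.0, 211.58489990234375) 26.88423728942871 ((270.8643798828125, 212.77410888671875), (43.52372360229492, 53.363067626953125), 4.3661274909973145) [608.71 371.69] [607.88 371.43] shift [ 0.27  0.03 12.63]
```

Request:
play_rows([
  [[0,0,3,0],[0,0,3,0],[0,0,3,0],[0,0,1.5,0],[0,0,0.6,0]],
])

```text
time: 30.62
ee_pos: [603.7, 369.7, 44.5]
tool_rot: [3.141, 0.003, 0.413]
wrist_force: [0.7, -0.4, 1.0]
width: 0.652
grasp_force: 0.0
```

Request:
play_rows([
  [[0,0,0,0],[0,0,0,0],[0,0,0,0]],
])

```text
time: 30.87
ee_pos: [605.9, 370.8, 49.7]
tool_rot: [-3.141, -0.005, 0.413]
wrist_force: [-0.3, 0.5, 0.5]
width: 0.649
grasp_force: 0.0
```

Request:
play_rows([
  [[0,0,0,0],[0,0,0,0],[0,0,0,0],[0,0,0,0],[0,0,0,0]],
], jaw=0.25, squeeze=20)

```text
time: 31.28
ee_pos: [605.4, 370.7, 48.5]
tool_rot: [-3.141, -0.003, 0.414]
wrist_force: [-0.8, 0.2, 6.2]
width: 0.4
grasp_force: 19.8
```

Request:
play_rows([
  [[0,0,-0.3,0],[0,0,-0.2,0],[-0.6,0,0,0],[-0.6,0,0,0],[-0.6,0,0,0]],
])

```text
time: 31.7
ee_pos: [587.4, 362.5, 50.7]
tool_rot: [3.141, 0.001, 0.413]
wrist_force: [0.0, -0.6, -2.0]
width: 0.402
grasp_force: 20.2
```

Request:
play_rows([
  [[0,0,0,0],[0,0,0.2,0],[0,0,0.2,0],[0,0,0.1,0],[0,0,0,0]],
])

```text
time: 32.12
ee_pos: [588.7, 363.1, 48.7]
tool_rot: [3.142, -0.001, 0.413]
wrist_force: [-5.6, -3.5, 9.4]
width: 0.397
grasp_force: 20.9
```

```bash
python3 g.py
```

```text
t 32.1167 u,v,z 157.35690162511477 -350.9978544990161 48.65021146798838 yaw 0.41337772865364264 F u,v,z -6.5796189924937325 0.9809529991831419 9.409739572431246 0.3968796593659488
```

On the floor near the centre. Release and retreat.

Request:
play_rows([
  [[0,0,0,0],[0,0,0,0],[0,0,0,0],[0,0,0,0]],
], jaw=0.65)

```text
time: 32.45
ee_pos: [588.3, 362.9, 46.2]
tool_rot: [3.141, 0.0, 0.413]
wrist_force: [-0.6, -0.3, -0.3]
width: 0.653
grasp_force: 0.0
```

Request:
play_rows([
  [[0,0,-2,0],[0,0,-3,0],[0,0,-4,0],[0,0,-2,0],[0,0,0,0]],
])

```text
time: 32.87
ee_pos: [590.3, 364.1, 164.1]
tool_rot: [-3.141, -0.012, 0.413]
wrist_force: [-0.3, 0.4, 1.4]
width: 0.651
grasp_force: 0.0
```

Request:
play_rows([
  [[0,0,0,0],[0,0,0,0],[0,0,0,0]],
])

```text
time: 33.12
ee_pos: [587.5, 362.5, 153.9]
tool_rot: [3.141, 0.004, 0.413]
wrist_force: [0.2, -0.1, 0.5]
width: 0.651
grasp_force: 0.0
```

```bash
python3 rim.py w14 '[590,363]' 49
```

```text
33.1167 [587.47 362.52 153.93] [3.14 0.   0.41] guess 271 214
(270.5, 211.0) 28.218000411987305 ((270.7414245605469, 211.8786163330078), (44.59321212768555, 55.4327507019043), 178.90733337402344) [591.83 364.37] [591.33 363.97] shift [ 0.52  0.   11.89]
```

```bash
python3 -c "
from cell import manip
print(manip.close_job())"
```

```text
the job is handed in; nothing more can be done
None
```

I've handed the job in after about 33 s of the 72 s limit, but no verdict came back: the wide sleeve went fully home on the peg and stands in the square tray, and the narrow one stopped at the taper and stands near the centre of the steel tin, both upright by the camera measurements.

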